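# Hang the loaded slide carrier level on the drying hook

### The arm

A 6-joint arm with a two-finger parallel gripper is mounted at the origin on the work surface. World frame = base frame: x ahead of the robot, y to its left, z up, the work surface at z = 0. Lengths are in mm, angles in rad, forces in N, time in s.
With the tool pointing down it reaches from about 275 to 1000 mm from the base axis. Payload 8.4 kg.
Tool frame: the origin (TCP) lies at the very end of the fingers, on their centre line; the grasp point (between the pads) lies 19 mm behind it; z points along the fingers, x is the direction in which the jaws open and shut, and the axes are right-handed (so a half turn about z gives the same grasp; the last joint's range is limited). The gripper opens to 85 mm and grips with 20 to 120 N. Pads are 22 mm wide; open, the fingers measure 114 mm over their backs; the gripper's body (76 mm by 85 mm) begins 54 mm behind the grasp point. The pads swing forward as they close: fully open they stand 13 mm farther back than shut.
Start: joints at [-1.316, 0.353, 1.633, -0, 1.155, -0.002], TCP at [158.74, -604.508, 231.281] pointing down, gripper open.
Joint ranges: [-2.63, 2.63], [-0.92, 2.1], [0.06, 2.66], [-1.3, 4.44], [0, 2.69], [-3.02, 3.02]. Speed limits (rad/s): [2.22, 2.22, 2.79, 3.14, 3.14, 3.14].

### API

Orientations are given as [roll, pitch, yaw] about the fixed x, y, z axes, in that order (R = Rz(yaw) Ry(pitch) Rx(roll)).
In Python, from rig import r gives the robot as it stands. The module is installed in compiled form; this text tells all that it offers.
- The arm moves only by the tool apply_moves, never from a script. Its argument "targets" is a list that holds one entry, the list of rows, each a list of 7 numbers: the gripper's target within -1 to 1 (fully open at 1, half-way at 0, shut at -1), then the shift along the tool's x, y, z in cm, then the turn, a rotation vector about the tool's x, y, z in degrees. A call has 1 to 8 rows; each row is the pose to reach, as a shift and turn from the pose measured when the call began, along the tool's axes at that moment; what a row does not reach only later rows make up. A row lasts 1/10 s, in which the tool goes at most 50 mm and 8.59 degrees, less where a joint would pass 70% of its speed; a pose out of reach is approached as far as the arm can. A call with a gripper value outside its range is refused whole. The fingers move at their own pace and stop on an object; "newtons" is the grip in N (left out, the last holds). Time passes only in rows, so rows that repeat a pose let the fingers close. It gives the time, the measured TCP pose, the force and the opening at its end, in the units of the state.
- r.sense(): the state, without advancing time (a new reading comes with each control period).
- r.grab_frame(name): name is "scene" or "side" or "wrist"; returns a dict with "pixels" (384x512x3 uint8, red, green, blue), "fov_y" (degrees; the focal length in pixels is half the picture's height over the tangent of half this angle, whatever the lens; pixels are square), "cx", "cy" (the principal point, pixels), "R" (3x3) and "t" (3): a world point X has camera coordinates R X + t; the wrist camera has in their place "mount" (4x4, takes a point from camera to tool coordinates, whose origin is the TCP and whose axes are the tool frame's). Camera axes: x right, y down, z forward; pixel columns grow to the right and rows downward; lengths in mm; the calibration is good to about 2 mm. A picture is of the moment at which its call begins: read the wrist's pose just before it. There is no depth.
- r.sign_off(): hands the job in, once; it reports no verdict.
The state is a dict: "clock": time; "qpos": joint angles; "qvel": joint speeds; "joint_efforts": joint torques, N m; "eef_pos": TCP position; "tcp_rot": TCP orientation; "contact_force": force on the tool from outside, world axes, zero at the start; "wrist_torque": the same for the moment, N m; "opening": opening from 0.0 (shut) to 1.0 (fully open).
Only numpy, scipy, OpenCV 4.12 (cv2) and the standard library are available. Lean on these libraries where they do the work, as an engineer would, in place of code of your own. Each camera call takes 0.05 s, during which the arm holds its last target. There are 200 camera calls.

### The job

Hang the loaded slide carrier on the hook of the drying stand, by the one of its six holes that lets it hang level with the heavy full box where it is now. Thread that hole over the hook, bring the plate fully home against the green collar, and let the hook gently take the carrier's weight while you still hold it; never press hard on the stand. Then let go, so that it hangs free, level and still, and leave the other things on the bench where they are.

Things in the scene. Friction and masses are not known exactly. Their poses are not given: they have to be found in the camera images.
- carrier: Loose slide carrier, 130 g bare, 0.37 kg loaded (+-5 %). White tray 62 mm (its x) by 196 mm (its y), four pockets in a row at y = -69, -23, 23, 69 mm, one captive box in each. Origin: centre of its underside, z up. Same when turned half round. Bare, it balances at y = 0. Loaded, its centre of gravity is about 40 mm above the underside.
- plate_top (a point): Middle of the top edge of the orange plate, 140 mm above the carrier's underside. The plate is upright in the carrier's y-z plane, 8 mm thick (x), 196 mm long, from 50 to 140 mm height. Its top 34 mm, solid all along, is where to take it. A white post 24 mm wide (x) stands at each end.
- hole_row (a point): Middle of the row of six through holes (along x) in the plate, mid thickness, at the height of their apexes, 96 mm above the underside; axes as the carrier's. Holes at y = -60, -36, -12, 12, 36, 60 mm, each 12 mm wide, from 56 mm height, straight sides to 90 mm, then a pointed 45 degree roof to 96 mm. A 6 mm bar seats with its axis 4 mm below the apex.
- full_box: The full slide box, blue with a blue lid, 200 g (+-5 %), 52 x 40 x 44 mm, in any of the four pockets. Origin: centre of its underside, 4 mm above the carrier's underside.
- empty_a: Empty slide box, clear with a white lid, 12 g, 52 x 40 x 44 mm, in one of the four pockets. Origin: centre of its underside.
- empty_b: Empty slide box, clear with a white lid, 12 g, 52 x 40 x 44 mm, in one of the four pockets. Origin: centre of its underside.
- empty_c: Empty slide box, clear with a white lid, 12 g, 52 x 40 x 44 mm, in one of the four pockets. Origin: centre of its underside.
- stand: Drying stand fixed to the bench: dark base 100 x 110 x 18 mm, steel post 16 mm thick, 170 mm high at its centre. Origin under the centre of the base. On the post a green clamp (23 mm wide, to 7 mm above the hook's axis) holds a level rod going out on the stand's -x side, with a green collar of 20 mm diameter, then the hook. Rigid; over 15 N between it and the carrier is too hard.
- hook_line (a point): Point 55 mm out (-x) from the post's axis, 165 mm high, at the outer face of the green collar; axes as the stand's. The hook's true height is not reported: its axis runs 155 to 175 mm high, so feel for it. It is a level 6 mm bar, 38 mm along -x from the collar; its tip turns up, 44 mm out at most, 8 mm above the axis. With the plate home, its mid thickness is 4 mm out.
- stain_bottle: Small amber bottle with black cap, 34 mm diameter, 50 mm high. Stands loose on the bench; origin at the centre of its underside. Leave it alone.
- petri_dish: Clear flat dish, 60 mm diameter, 16 mm high. Stands loose on the bench; origin at the centre of its underside. Leave it alone.
- beaker: Glass beaker, 56 mm diameter, 52 mm high. Stands loose on the bench; origin at the centre of its underside. Leave it alone.
- oil_bottle: White bottle with red cap, 40 mm diameter, 55 mm high. Stands loose on the bench; origin at the centre of its underside. Leave it alone.
- jar: Glass jar, 60 mm diameter, 55 mm high. Stands loose on the bench; origin at the centre of its underside. Leave it alone.
- spatula: Spatula lying flat beyond the carrier and stand, roughly along y. Stands loose on the bench; origin at the centre of its underside. Leave it alone.
Things that resemble listed ones, but are neither listed nor needed, are in the scene too. There is more than one size of the carrier; the job needs the smaller. There is more than one size of the stand; the one meant has the size given above.

How it is judged (in metres and radians):
On the way:
1. the hook carries the weight, the hole's roof resting on it, while the gripper still holds the carrier (contact force between carrier and stand above 2 N and z of hole_row in the frame of hook_line between -0.009 and 0.017 m and contact force between the fingers and carrier above 1 N), for 0.2 s.
At the end, for the whole second after the job is handed in: The carrier hangs by one of its holes on the hook (apexes 10 mm below to 19 mm above hook_line), clear of the bench and of the gripper, its tilt under 8 degrees (0.14 rad), its plate within 4.5 mm of the green collar, and it is at rest (below 0.03 m/s and 0.3 rad/s) (angle between carrier's own z axis and vertical below 0.14 rad and x of hole_row in the frame of hook_line between -0.0085 and 0 m and z of hole_row in the frame of hook_line between -0.01 and 0.019 m and contact force between carrier and stand above 1.5 N and contact force between carrier and the fingers below 0.05 N and height (world z) of carrier above 0.05 m and linear speed of carrier below 0.03 m/s and angular speed of carrier below 0.3 rad/s); the robot touches nothing.
It fails at once if the carrier is pressed on the stand with more than 15 N (contact force between carrier and stand above 15 N).
It fails at once if the robot pushes on the stand with more than 10 N (contact force between any of the fingers, the arm and stand above 10 N).
It fails at once if a bystander is moved by more than 20 mm (distance of any of stain_bottle, petri_dish, beaker, oil_bottle, jar, spatula from where it was at the start of the episode above 0.02 m).
It also fails if it takes over 67 s, if anything falls off the work surface, if the arm or the gripper's body presses on something with over 40 N, if the wrist force passes 120 N, or if a joint passes its speed limit or range.

## Working session

There is one attempt and no reset: what is moved stays moved. The work goes in short steps, Python scripts to look and compute and a tool call to move; the robot and the scene stay as the last step left them, time stands still between calls to the robot, and variables do not carry over. Pictures are saved under pics/ and viewed, about 8 in all and at most 12, crops included, and the job is handed in when it is done.

Besides the shell and the picture viewer there is one more tool, called in YAML: its name, and indented under it one key for each argument. apply_moves: Moves the arm, as the interface text tells. Its arguments: {"type":"object","properties":{"targets":{"type":"array"},"newtons":{"type":"number"}},"required":["targets"]}

```bash
mkdir -p pics; cat > h.py <<'E'
import numpy as np, cv2
from rig import r
from scipy.spatial.transform import Rotation as Ro
def load(n):
    return np.load(f'pics/{n}.npy',allow_pickle=True).item()
def grab(name,n):
    s=r.sense(); f=r.grab_frame(name); f=dict(f); f['eef']=s['eef_pos']; f['rot']=s['tcp_rot']
    if 'mount' in f:
        T=np.eye(4); T[:3,:3]=Ro.from_euler('xyz',s['tcp_rot']).as_matrix(); T[:3,3]=s['eef_pos']
        C=T@np.array(f['mount']); f['R']=C[:3,:3].T; f['t']=-C[:3,:3].T@C[:3,3]
    f['F']=192/np.tan(np.radians(f['fov_y'])/2)
    np.save(f'pics/{n}.npy',f,allow_pickle=True); cv2.imwrite(f'pics/{n}.png',f['pixels'][:,:,::-1]); return f
def ray(f,u,v):
    R=np.array(f['R']);d=R.T@np.array([(u-f['cx'])/f['F'],(v-f['cy'])/f['F'],1]); return -R.T@np.array(f['t']).ravel(),d
def onz(f,u,v,z):
    c,d=ray(f,u,v); return c+d*(z-c[2])/d[2]
def proj(f,X):
    p=np.array(f['R'])@np.array(X)+np.array(f['t']).ravel(); return p[:2]/p[2]*f['F']+[f['cx'],f['cy']]
def tri(f,a,g,b):
    A=np.zeros((3,3));B=np.zeros(3)
    for q,p in((f,a),(g,b)):
        c,d=ray(q,*p);d/=np.linalg.norm(d);M=np.eye(3)-np.outer(d,d);A+=M;B+=M@c
    return np.linalg.solve(A,B)
E
python3 - <<'E'
from h import *
print(r.sense())
a=grab('scene','a');b=grab('side','b');w=grab('wrist','w')
for f in(a,b,w):print(f['fov_y'],f['cx'],f['cy'],-np.array(f['R']).T@np.array(f['t']).ravel())
E
```

```text
{'clock': 0.0, 'qpos': array([-1.31642131e+00,  3.53660483e-01,  1.63415566e+00, -4.43019506e-06,
        1.15520375e+00, -2.39892448e-03]), 'qvel': array([ 0.00129703,  0.00018609, -0.0020467 , -0.00065495, -0.00099487,
       -0.00080322]), 'joint_efforts': array([-3.29085546e-03, -6.05262423e+01, -3.42065084e+01,  3.66061920e-05,
        9.29304137e-03,  4.83028188e-06]), 'eef_pos': array([ 158.60172262, -604.033824  ,  230.54477055]), 'tcp_rot': array([ 3.14159203e+00,  1.42724837e-03, -1.31402059e+00]), 'contact_force': array([-0.08645717, -0.74489199,  0.59471289]), 'wrist_torque': array([0.0058557 , 0.02448971, 0.00685643]), 'opening': 0.9992640039462275}
55.55749871848436 254.27945991588834 192.33204780978375 [ 862.70402518 -724.52733214  911.48945161]
56.931601369455066 250.34460230681768 192.2207408611926 [220.6368368  899.43512136 707.00956711]
66.50528199554543 257.8963952661055 189.67672903298003 [ 235.86462509 -584.73999135  374.06500401]
```

```bash
python3 -c "
import cv2,numpy as np
a=cv2.imread('pics/a.png');b=cv2.imread('pics/b.png')
cv2.imwrite('pics/a2.png',cv2.resize(a,(780,585),interpolation=2))
cv2.imwrite('pics/b2.png',cv2.resize(b,(780,585),interpolation=2))"
```

```text
(no output)
```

View pics/a2.png

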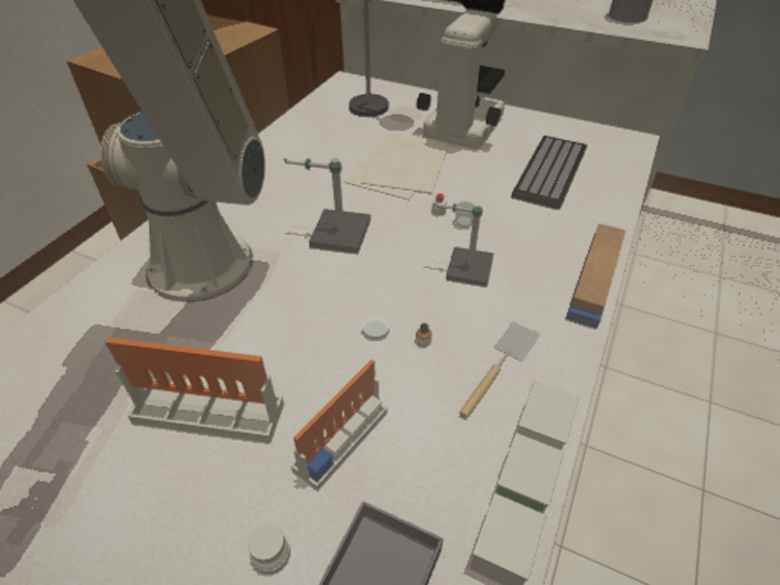

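View pics/b2.png

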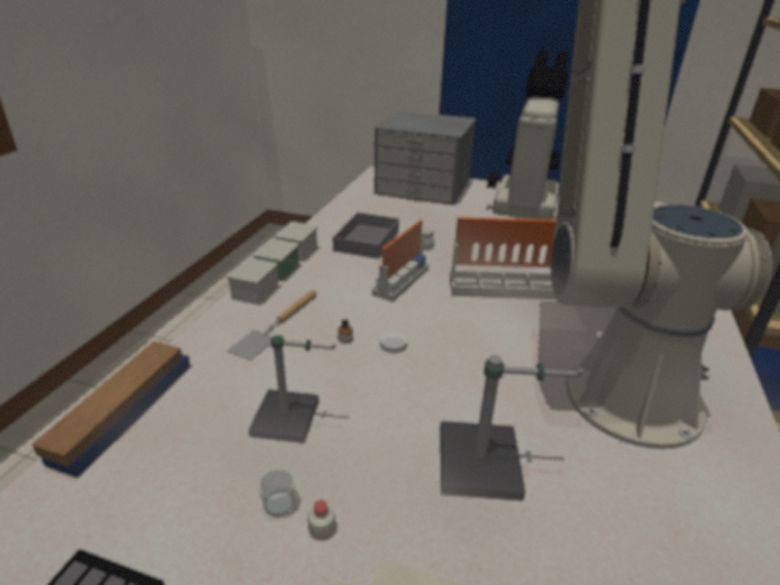

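The two carriers are at scene px (190,385), the larger, and (340,420), the smaller. The two stands are at (340,220), the larger, and (470,255), the smaller. These pixels are in the enlarged picture. By the description I want the smaller of each, and I'll check their sizes metrically. The blue box seems to be in the end pocket nearest the scene camera, at (318,463).

```bash
python3 - <<'E'
from h import *
a=load('a');b=load('b');s=780/512
def comps(f,lo,hi,mn=60):
    h=cv2.cvtColor(f['pixels'],cv2.COLOR_RGB2HSV);m=cv2.inRange(h,lo,hi)
    n,l,st,c=cv2.connectedComponentsWithStats(m)
    return [(i,st[i],c[i].round(1),l) for i in range(1,n) if st[i][4]>mn]
for nm,f in(('a',a),('b',b)):
    for k,lo,hi in(('orange',(3,140,90),(14,255,255)),('blue',(105,90,50),(125,255,255)),('green',(60,60,20),(95,255,255))):
        for i,st,c,l in comps(f,lo,hi,8 if k=='green' else 30):
            ys,xs=np.where(l==i);q=cv2.approxPolyDP(cv2.convexHull(np.c_[xs,ys].astype(np.int32)),3,True)[:,0].tolist()
            print(nm,k,st.tolist(),c,q)
# stand base corners by eye (scene)
for nm,P in(('small',[(454,248),(493,252),(487,284),(447,275)]),('large',[(323,210),(370,214),(358,251),(310,243)])):
    X=np.array([onz(a,u/s,v/s,18) for u,v in P]);print(nm,X.round(0).tolist(),np.linalg.norm(np.roll(X,-1,0)-X,axis=1).round())
for P in([(273,393),(318,398),(306,440),(250,433)],[(441,423),(518,427),(522,492),(441,486)]):
    X=np.array([onz(b,u/s,v/s,18) for u,v in P]);print('side',X.round(0).tolist(),np.linalg.norm(np.roll(X,-1,0)-X,axis=1).round())
E
```

```text
a orange [69, 222, 102, 38, 1713] [114.2 239. ] [[170, 236], [140, 259], [88, 252], [69, 224], [78, 222]]
a orange [193, 237, 52, 52, 173] [216.9 264.3] [[244, 237], [194, 288]]
a blue [374, 203, 20, 7, 35] [384.3 205.6] [[374, 203], [393, 208]]
a blue [202, 295, 15, 14, 104] [209.3 301.7] [[216, 298], [208, 308], [202, 305], [211, 295]]
b orange [302, 144, 63, 3, 124] [337.2 144.6] [[364, 145], [302, 144]]
b orange [252, 155, 12, 9, 31] [256.4 159.5] [[263, 155], [252, 163]]
b blue [289, 0, 91, 117, 6068] [326.6  43.1] [[379, 0], [374, 47], [334, 112], [328, 116], [309, 115], [289, 73], [294, 0]]
b blue [443, 0, 15, 39, 271] [449.4  15.7] [[457, 0], [447, 38], [443, 38], [447, 4]]
b blue [440, 40, 7, 23, 57] [442.5  48.7] [[446, 40], [440, 62], [442, 41]]
b blue [363, 58, 10, 43, 174] [368.   81.3] [[372, 58], [368, 100], [363, 96]]
b blue [360, 107, 8, 11, 42] [363.7 113.6] [[367, 107], [366, 117], [360, 116]]
b blue [494, 228, 18, 30, 354] [503.9 239.4] [[510, 257], [497, 243], [497, 228], [511, 230]]
b blue [43, 297, 17, 14, 63] [ 51.8 303.7] [[59, 297], [51, 310], [43, 308]]
b green [179, 221, 6, 4, 18] [181.4 222.8] [[184, 222], [179, 224]]
small [[550.0, 302.0, 18.0], [643.0, 329.0, 18.0], [665.0, 213.0, 18.0], [570.0, 202.0, 18.0]] [ 96. 118.  96. 102.]
large [[175.0, 301.0, 18.0], [297.0, 339.0, 18.0], [339.0, 190.0, 18.0], [215.0, 166.0, 18.0]] [129. 154. 126. 141.]
side [[646.0, 234.0, 18.0], [561.0, 218.0, 18.0], [537.0, 319.0, 18.0], [634.0, 337.0, 18.0]] [ 86. 104.  99. 104.]
side [[330.0, 204.0, 18.0], [200.0, 168.0, 18.0], [179.0, 305.0, 18.0], [299.0, 336.0, 18.0]] [135. 139. 124. 136.]
```

```bash
python3 - <<'E'
from h import *
a=load('a');b=load('b');w=load('w');s=780/512
p=[onz(a,u/s,v/s,140) for u,v in((296,436),(376,362))];print('plate',np.round(p),np.linalg.norm(p[0]-p[1]))
q=[onz(b,u/s,v/s,140) for u,v in((422,224),(383,256))];print('plate side',np.round(q),np.linalg.norm(q[0]-q[1]))
print('box',onz(a,209.3,301.7,48))
# hook line by eye, two views
for n,A,B in(('clamp',(477,211),(277,342)),('tip',(437,207),(334,347)),('collar',(466,210),(308,345))):
    print(n,tri(a,np.array(A)/s,b,np.array(B)/s).round())
print(np.array(w['mount']).round(3))
for n,P in(('stain',(424,340)),('petri',(375,331)),('jar',(464,218)),('oil',(440,213)),('spatA',(463,412)),('spatB',(518,330))):print(n,onz(a,P[0]/s,P[1]/s,10).round())
E
```

```text
plate [[ 530. -372.  140.]
 [ 579. -187.  140.]] 191.2391047780554
plate side [[ 519. -347.  140.]
 [ 556. -143.  140.]] 207.92827127241617
box [ 550.21434608 -351.7562664    48.        ]
clamp [605. 268. 171.]
tip [515. 247. 168.]
collar [569. 258. 168.]
[[ 1.00000e+00 -1.00000e-03  0.00000e+00  7.02000e-01]
 [ 1.00000e-03  9.52000e-01  3.07000e-01 -7.96090e+01]
 [-0.00000e+00 -3.07000e-01  9.52000e-01 -1.43422e+02]
 [ 0.00000e+00  0.00000e+00  0.00000e+00  1.00000e+00]]
stain [597.   0.  10.]
petri [491. -21.  10.]
jar [528. 439.  10.]
oil [462. 433.  10.]
spatA [ 733. -133.   10.]
spatB [769. 113.  10.]
```

apply_moves:
  targets:
    - [[1, -5, -11, -2.5, 0, 0, -8], [1, -10, -22, -5, 0, 0, -16], [1, -15, -33, -7.5, 0, 0, -24], [1, -20.5, -45.3, -10, 0, 0, -32], [1, -20.5, -45.3, -10, 0, 0, -40], [1, -20.5, -45.3, -10, 0, 0, -48], [1, -20.5, -45.3, -10, 0, 0, -56], [1, -20.5, -45.3, -10, 0, 0, -60]]

```text
clock: 0.95
eef_pos: [464.2, -355.6, 310.4]
tcp_rot: [-3.141, 0.001, -0.262]
contact_force: [0.3, -1.2, -0.5]
opening: 0.996
```

apply_moves:
  targets:
    - [[1, 0, 0, 0, 0, 0, 0], [1, 0, 0, 0, 0, 0, 0]]

```text
clock: 1.15
eef_pos: [464.9, -354.7, 310.3]
tcp_rot: [-3.141, 0.001, -0.259]
contact_force: [0.0, -0.1, 0.6]
opening: 1.004
```

apply_moves:
  targets:
    - [[1, 3, -4, -1, 0, 0, 0], [1, 6, -8.3, -2, 0, 0, 0], [1, 6, -8.3, -2, 0, 0, 0], [1, 6, -8.3, -2, 0, 0, 0], [1, 6, -8.3, -2, 0, 0, 0], [1, 6, -8.3, -2, 0, 0, 0]]

```text
clock: 1.75
eef_pos: [542.6, -291.2, 329.7]
tcp_rot: [-3.141, 0.002, -0.262]
contact_force: [-0.9, 0.6, 0.9]
opening: 0.995
```

```bash
python3 - <<'E'
from h import *
w=grab('wrist','w1');print(w['eef'],w['rot'])
cv2.imwrite('pics/w1b.png',cv2.resize(w['pixels'][:,:,::-1],(780,585),interpolation=2))
E
```

```text
[ 542.5986357  -291.21696578  329.73281715] [-3.14110984e+00  2.12668046e-03 -2.61596299e-01]
```

View pics/w1b.png

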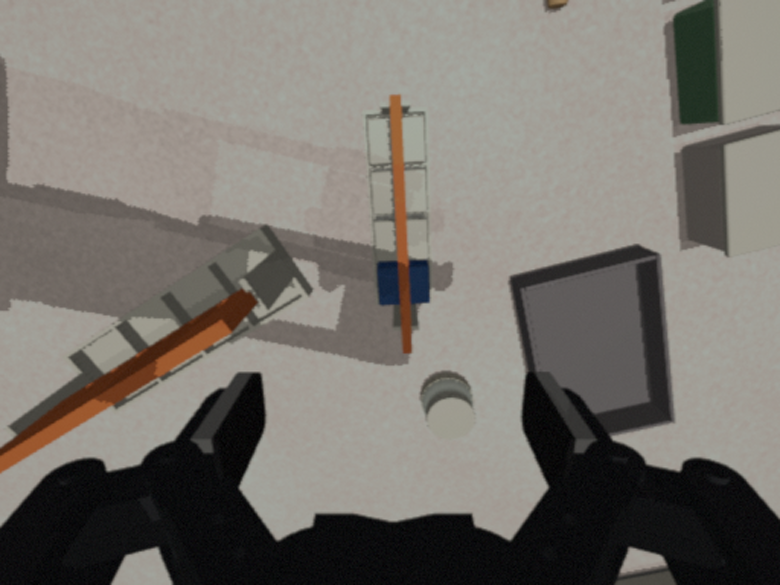

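The close view shows the small carrier's plate running from (395,96) to (407,352). The blue box, at (403,283), is in the end pocket and the three pockets above it are white, so the balance point is y≈35 towards the box and the hole to use is the 36 mm one on that side.

```bash
cat >> h.py <<'E'
def plate(w,ulo=0,uhi=512):
    h=cv2.cvtColor(w['pixels'],cv2.COLOR_RGB2HSV);m=cv2.inRange(h,(3,130,60),(16,255,255));m[:,:ulo]=0;m[:,uhi:]=0
    n,l,st,c=cv2.connectedComponentsWithStats(m);i=1+np.argmax(st[1:,4]);ys,xs=np.where(l==i)
    return np.c_[xs,ys],cv2.minAreaRect(np.c_[xs,ys].astype(np.float32))
E
python3 - <<'E'
from h import *
w=load('w1');P,rc=plate(w,230,300);print(rc)
for v in (70,100,140,180,220):
    x=P[P[:,1]==v][:,0];print(v,x.min(),x.max(),w['pixels'][v,x.min():x.max()+1,0])
ys=P[:,1];t,bm=ys.min(),ys.max()+1
f=np.polyfit(*np.array([(v,P[P[:,1]==v][:,0].mean()+.5) for v in range(t+3,bm-3)]).T,1)
e=[onz(w,np.polyval(f,v),v,140) for v in(t,bm)]
d=e[1]-e[0];print(np.round(e,1),np.linalg.norm(d),'yaw',np.degrees(np.arctan2(d[1],d[0]))+90,'mid',(e[0]+e[1])/2)
u=d/np.linalg.norm(d);print('y36',(e[0]+e[1])/2+36*u)
h=cv2.cvtColor(w['pixels'],cv2.COLOR_RGB2HSV);m=cv2.inRange(h,(105,100,30),(125,255,255));m[:,:230]=0;m[:,300:]=0
ys,xs=np.where(m);c=onz(w,xs.mean(),ys.mean(),48);print('box y',(c-(e[0]+e[1])/2)@u)
E
```

```text
((262.81512451171875, 146.9857940673828), (168.32505798339844, 7.218222618103027), 87.41697692871094)
70 256 262 [144 156 158 159 158 158 156]
100 258 263 [152 157 158 157 158 158]
140 260 265 [152 157 158 158 158 156]
180 262 267 [ 90  98 100  99 100  97]
220 264 269 [112 112 111 112 112 117]
[[ 573.5 -184.9  140. ]
 [ 533.2 -376.4  140. ]] 195.7245662774726 yaw -11.878065048663359 mid [ 553.3709668  -280.65289774  140.        ]
y36 [ 545.96110261 -315.88206055  140.        ]
box y 63.9965558416553
```

apply_moves:
  targets:
    - [[1, 0.97, 2.3, 3, 0, 0, -3.1], [1, 0.97, 2.3, 7, 0, 0, -3.1], [1, 0.97, 2.3, 11, 0, 0, -3.1], [1, 0.97, 2.3, 14, 0, 0, -3.1], [1, 0.97, 2.3, 15, 0, 0, -3.1], [1, 0.97, 2.3, 15, 0, 0, -3.1], [1, 0.97, 2.3, 15, 0, 0, -3.1]]

```text
clock: 2.5
eef_pos: [546.5, -316.5, 181.4]
tcp_rot: [-3.142, -0.0, -0.208]
contact_force: [-0.6, -0.1, 1.0]
opening: 1.0
```

```bash
python3 - <<'E'
from h import *
w=grab('wrist','w2');print(w['eef'],w['rot'])
T=Ro.from_euler('xyz',w['rot']).as_matrix()
P,rc=plate(w,180,340);print(rc)
ys=P[:,1]
f=np.polyfit(*np.array([(v,P[P[:,1]==v][:,0].mean()+.5) for v in range(ys.min()+3,ys.max()-3)]).T,1)
e=[onz(w,np.polyval(f,v),v,140) for v in(ys.min(),ys.max()+1)];d=e[1]-e[0]
print(np.round(e,1),np.linalg.norm(d),np.degrees(np.arctan2(d[1],d[0]))+90,'in tool',[(T.T@(x-w['eef'])).round(1) for x in e])
E
```

```text
[ 546.54271586 -316.46974733  181.39854972] [-3.14159183e+00 -6.45980536e-06 -2.07879791e-01]
((253.49996948242188, 144.99996948242188), (289.99993896484375, 12.999998092651367), 90.0)
[[ 571.9 -190.8  140. ]
 [ 532.9 -375.6  140. ]] 188.87124187766452 -11.921398369110449 in tool [array([  -1.1, -128.2,   41.4]), array([-1.1, 60.7, 41.4])]
```

apply_moves:
  newtons: 60
  targets:
    - [[1, -0.1, 0, 3, 0, 0, 0], [1, -0.1, 0, 5.5, 0, 0, 0], [1, -0.1, 0, 7.2, 0, 0, 0], [1, -0.1, 0, 7.2, 0, 0, 0], [1, -0.1, 0, 7.2, 0, 0, 0], [1, -0.1, 0, 7.2, 0, 0, 0]]

```text
clock: 3.15
eef_pos: [547.1, -317.0, 111.8]
tcp_rot: [3.14, -0.004, -0.208]
contact_force: [0.1, 0.1, 0.2]
opening: 1.002
```

apply_moves:
  targets:
    - [[-1, 0, 0, 0, 0, 0, 0], [-1, 0, 0, 0, 0, 0, 0], [-1, 0, 0, 0, 0, 0, 0], [-1, 0, 0, 0, 0, 0, 0], [-1, 0, 0, 0, 0, 0, 0], [-1, 0, 0, 0, 0, 0, 0], [-1, 0, 0, 0, 0, 0, 0], [-1, 0, 0, 0, 0, 0, 0]]

```text
clock: 3.95
eef_pos: [546.8, -316.8, 111.4]
tcp_rot: [3.141, -0.003, -0.208]
contact_force: [1.1, 0.0, -4.1]
opening: 0.083
```

apply_moves:
  targets:
    - [[-1, 0, 0, -1.5, 0, 0, 0], [-1, 0, 0, -4, 0, 0, 0], [-1, 0, 0, -8, 0, 0, 0], [-1, 0, 0, -12, 0, 0, 0], [-1, 0, 0, -15, 0, 0, 0], [-1, 0, 0, -16, 0, 0, 0], [-1, 0, 0, -16, 0, 0, 0], [-1, 0, 0, -16, 0, 0, 0]]

```text
clock: 4.75
eef_pos: [545.6, -316.1, 270.0]
tcp_rot: [3.141, -0.001, -0.208]
contact_force: [-0.7, -0.2, -3.3]
opening: 0.082
```

apply_moves:
  targets:
    - [[-1, -1, -2, 0, 0, 0, 0], [-1, -2.5, -6, 0, 0, 0, 0], [-1, -4, -10, 0, 0, 0, 0], [-1, -5.5, -14, 0, 0, 0, 0], [-1, -7.5, -18, 0, 0, 0, 0], [-1, -9, -22, 0, 0, 0, 0], [-1, -10.5, -26, 0, 0, 0, 0], [-1, -11.3, -28, 0, 0, 0, 0]]

```text
clock: 5.55
eef_pos: [490.7, -16.0, 267.7]
tcp_rot: [3.142, 0.003, -0.206]
contact_force: [0.1, -0.2, -3.1]
opening: 0.079
```

apply_moves:
  targets:
    - [[-1, -1, -2, 0, 0, 0, -3], [-1, -2.5, -6, 0, 0, 0, -7], [-1, -4, -10, 0, 0, 0, -11], [-1, -5.5, -14, 0, 0, 0, -15], [-1, -7.5, -17, 0, 0, 0, -19], [-1, -8.5, -19.5, 0, 0, 0, -22], [-1, -8.7, -20.5, 0, 0, 0, -25], [-1, -8.7, -20.5, 0, 0, 0, -25]]

```text
clock: 6.35
eef_pos: [446.3, 203.4, 266.0]
tcp_rot: [-3.141, 0.006, 0.233]
contact_force: [0.2, -0.6, -3.6]
opening: 0.083
```

apply_moves:
  targets:
    - [[-1, 0, 0, 0, 0, 0, 0], [-1, 0, 0, 0, 0, 0, 0], [-1, 0, 0, 0, 0, 0, 0]]

```text
clock: 6.65
eef_pos: [446.2, 202.5, 265.5]
tcp_rot: [-3.141, 0.007, 0.231]
contact_force: [-0.4, -0.6, -3.9]
opening: 0.083
```

```bash
python3 - <<'E'
from h import *
w=grab('wrist','w3');print(w['eef'],w['rot'])
cv2.imwrite('pics/w3b.png',cv2.resize(w['pixels'][:,:,::-1],(780,585),interpolation=2))
E
```

```text
[446.2178629  202.523327   265.51342968] [-3.14098571  0.00701225  0.23127001]
```

View pics/w3b.png

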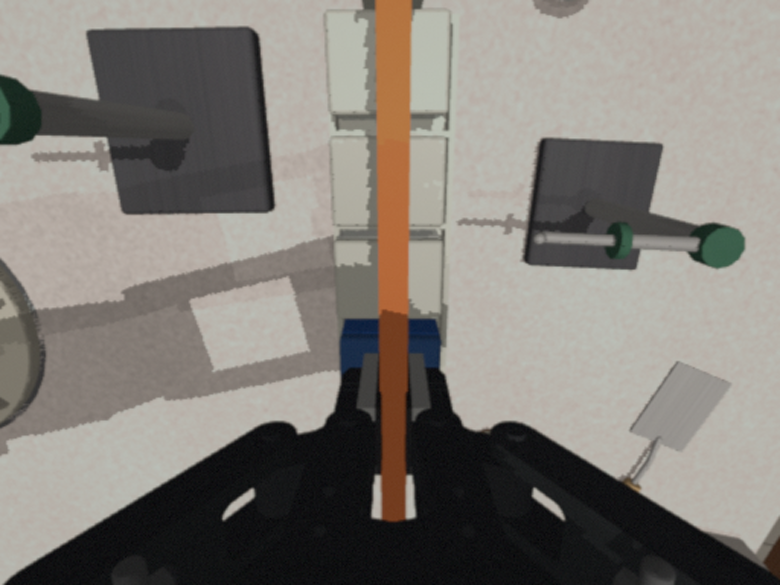

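The hook runs from its tip at (537,239) past the green collar at (620,240) to the clamp at (720,245). The plate is held between the pads, with the blue box at the gripper end.

```bash
cat >> h.py <<'E'
def rod(w,r0,r1,c0,c1):
    # green parts right of c0 within rows; bright bar rows per column
    g=cv2.inRange(cv2.cvtColor(w['pixels'],cv2.COLOR_RGB2HSV),(60,70,15),(95,255,255));g[:r0]=0;g[r1:]=0;g[:,:c0]=0;g[:,c1:]=0
    n,l,st,c=cv2.connectedComponentsWithStats(g);G=sorted([(st[i].tolist(),c[i].round(1).tolist()) for i in range(1,n) if st[i][4]>15])
    return G
E
python3 - <<'E'
from h import *
w=load('w3');G=rod(w,130,190,330,512);print(G)
im=cv2.cvtColor(w['pixels'],cv2.COLOR_RGB2GRAY)
for u in range(346,470,6): print(u,im[148:172,u])
s=780/512
X=np.array([onz(w,u/s,v/s,18) for u,v in((540,138),(662,144),(635,268),(526,262))]);print(X.round(0).tolist(),X.mean(0),np.linalg.norm(np.roll(X,-1,0)-X,axis=1).round())
E
```

```text
[([398, 146, 17, 24, 277], [407.0, 157.6]), ([454, 148, 34, 27, 691], [471.3, 160.7])]
346 [86 81 74 73 71 60 48 46 39 35 34 34 33 26 30 30 32 33 36 34 40 41 42 45]
352 [ 40  41  44  65  71  75 102 120 130 131 117 105  80  72  69  70  71  70
  71  71  70  72  70  71]
358 [ 44  40  46  70  95 111 116 124 126 115 117  88  73  71  71  72  71  70
  72  70  71  71  71  68]
364 [ 44  44  46  63  84 114 134 149 153 147 134 106  79  73  72  71  71  72
  70  73  71  72  71  72]
370 [ 45  45  45  46  63 106 129 143 154 150 140 124  87  73  71  70  70  71
  71  70  71  70  70  69]
376 [ 43  41  44  43  56  99 125 140 153 152 143 125  87  72  69  70  68  70
  70  69  69  69  69  69]
382 [ 43  43  45  42  53  91 120 136 149 152 146 132  97  76  70  69  69  72
  67  69  69  70  69  70]
388 [ 70  71  71  70  71  80 112 131 145 152 148 137 109  78  69  67  68  68
  66  67  67  67  67  67]
394 [ 70  69  69  67  67  72 105 128 142 151 149 140 125  87  70  69  70  70
  70  68  69  68  67  68]
400 [ 52  37  34  34  34  46  96 122 137 150 150 143 126  79  41  35  32  33
  31  33  37  49  64  67]
406 [40 
[... 476 characters left out ...]
3  64  67  77 109 126 137 146 150 150 144 134 126 155 176
 181 180 180 178 179 180]
442 [ 64  64  66  63  64  63  69 102 123 134 142 148 150 147 137 127 141 175
 182 183 182 181 182 182]
448 [ 62  62  64  67  66  65  66  93 116 131 140 148 149 148 140 130 133 169
 178 180 181 182 181 181]
454 [ 65  60  62  54  42  36  38  70 110 129 139 145 150 149 143 131 113  69
  40  35  47  88 136 174]
460 [59 33 33 36 34 33 33 33 37 40 37 38 38 44 49 48 48 46 48 51 49 43 35 37]
466 [33 36 36 35 41 57 73 80 82 81 81 81 81 81 82 82 83 82 81 83 83 81 83 81]
[[545.0, 312.0, 18.0], [645.0, 330.0, 18.0], [665.0, 225.0, 18.0], [568.0, 208.0, 18.0]] [605.79828759 268.71638011  18.        ] [102. 107.  99. 106.]
```

```bash
cat >> h.py <<'E'
def bar(w,c0,c1,r0,r1,th=98):
    im=cv2.cvtColor(w['pixels'],cv2.COLOR_RGB2GRAY).astype(float);o=[]
    for u in range(c0,c1):
        z=im[r0:r1,u];k=np.where(z>th)[0]
        if len(k)<3: continue
        a=k[0]-(z[k[0]]-th)/(z[k[0]]-z[k[0]-1]) ; b=k[-1]+(z[k[-1]]-th)/(z[k[-1]]-z[k[-1]+1]); o.append((u+.5,r0+(a+b)/2+.5))
    return np.polyfit(*np.array(o).T,1)
E
python3 - <<'E'
from h import *
w=load('w3');f=bar(w,364,396,148,168);print(f)
for z in (155,165,175):
    A=onz(w,366,np.polyval(f,366),z);B=onz(w,398,np.polyval(f,398),z);d=B-A
    n=np.array([-d[1],d[0]])/np.hypot(d[0],d[1]);print(z,A.round(1),B.round(1),'yaw',np.degrees(np.arctan2(d[1],d[0])),'offset of post from line',n@(np.array([605.8,268.7])-A[:2]), 'along',np.linalg.norm(np.array([605.8,268.7])-B[:2]))
T=Ro.from_euler('xyz',w['rot']).as_matrix();print(T.round(3))
P,rc=plate(w,220,300);ys=P[:,1]
for v in (5,50,100,150,190):
    x=P[P[:,1]==v][:,0];print(v,x.min(),x.max())
E
```

```text
[4.49683342e-02 1.39985819e+02]
155 [532.6 250.4 155. ] [560.3 255.6 155. ] yaw 10.674025266549547 offset of post from line 4.417769686141465 along 47.34631788585853
165 [528.5 251.5 165. ] [555.2 256.5 165. ] yaw 10.674025266549572 offset of post from line 2.5633632101929207 along 52.0755159157933
175 [524.5 252.7 175. ] [550.  257.5 175. ] yaw 10.674025266549586 offset of post from line 0.7089567342444075 along 56.88943244868056
[[ 0.973  0.229 -0.007]
 [ 0.229 -0.973 -0.001]
 [-0.007 -0.001 -1.   ]]
5 246 269
50 248 268
100 248 268
150 248 267
190 249 267
```

apply_moves:
  targets:
    - [[-1, 2, -1.5, 0, 0, 0, 1.3], [-1, 4, -3, 0, 0, 0, 2.6], [-1, 4.6, -3.1, 0, 0, 0, 2.6], [-1, 4.6, -3.1, 0, 0, 0, 2.6], [-1, 4.6, -3.1, 0, 0, 0, 2.6], [-1, 4.6, -3.1, 0, 0, 0, 2.6]]

```text
clock: 7.3
eef_pos: [483.6, 242.5, 265.4]
tcp_rot: [-3.142, 0.007, 0.186]
contact_force: [-1.5, -0.6, -5.6]
opening: 0.081
```

```bash
python3 - <<'E'
from h import *
w=grab('wrist','w4');print(w['eef'],w['rot'],r.sense()['contact_force'])
G=rod(w,120,260,300,512);print(G)
cv2.imwrite('pics/w4b.png',cv2.resize(w['pixels'][:,:,::-1],(780,585),interpolation=2))
im=cv2.cvtColor(w['pixels'],cv2.COLOR_RGB2GRAY)
c=[g for g in G if g[0][4]>100]
if c:
    (x,y,ww,hh,_),(cu,cv)=c[0]
    for u in range(x-50,x+3,6):print(u,im[int(cv)-12:int(cv)+14,u])
E
```

```text
[483.56390308 242.5400422  265.37667776] [-3.14158005  0.00688888  0.18568477] [-0.70500562  0.30833755 -5.32185238]
[([342, 179, 11, 21, 183], [347.4, 188.6]), ([394, 176, 31, 28, 619], [409.6, 189.4])]
292 [163 163 161 163 162 162 162 162 163 167 167 148 135 124 112 112 112 118
 158 168 168 169 165 132 114 113]
298 [184 182 181 181 181 180 181 179 177 160 111  90  92  99 107 112 118 158
 175 180 181 181 180 181 181 180]
304 [183 184 186 186 184 183 184 182 181 162 121 116 131 149 143 137 140 176
 186 185 184 181 181 180 181 180]
310 [181 169 177 180 181 177 159 157 171 157 119 115 132 148 144 136 140 175
 184 183 181 181 181 183 184 184]
316 [ 66  67  67  68  66  65  65  62  67  69  92 112 130 147 142 128 138 174
 182 185 187 186 184 183 183 183]
322 [ 70  70  70  69  70  69  71  69  68  70  91 114 130 147 144 135 139 174
 183 181 180 181 183 182 183 184]
328 [ 72  71  70  71  72  71  71  71  71  71  94 119 136 155 154 144 138 174
 183 183 183 183 183 183 182 180]
334 [ 71  71  71  70  69  71  72  71  70  69  95 118 136 155 153 144 140 176
 185 186 185 185 183 181 181 183]
340 [ 63  69  68  69  68  64  62  59  59  60  92 118 136 154 153 145 134 141
 151 151 156 175 182 183 184 185]
```

View pics/w4b.png

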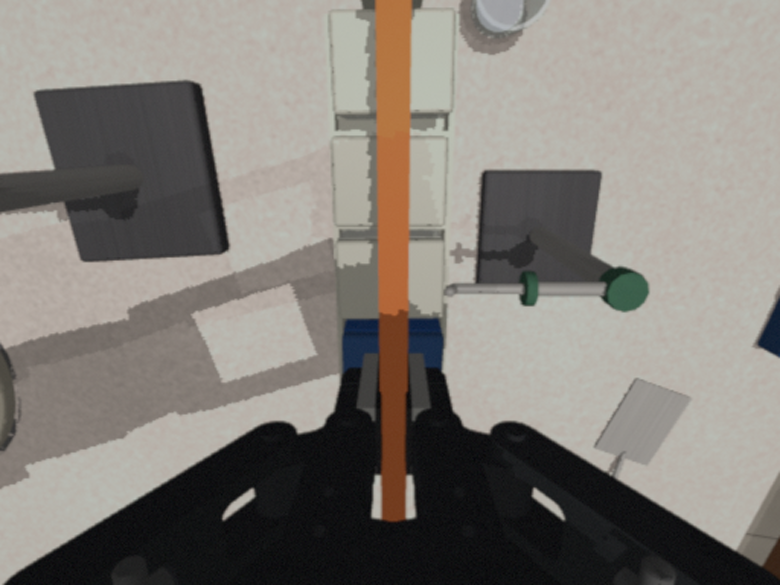

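The bar now runs from (450,290) to the collar at (530,289), level in the picture, so the yaw is aligned. Next I triangulate the bar height and line from the two views.

```bash
python3 - <<'E'
from h import *
w=load('w3');v=load('w4');f=bar(w,364,396,148,168)
yw=np.radians(10.67);X=np.array([np.cos(yw),np.sin(yw),0]);Y=np.array([-np.sin(yw),np.cos(yw),0])
for z in(155,160,165,170,175,180):
    a=onz(w,398,np.polyval(f,398),z);b=onz(v,342,189.8,z);print(z,'y3',(a@Y).round(2),'y4',(b@Y).round(2),'x3',(a@X).round(2),'x4',(b@X).round(2))
print('tri collar',tri(w,(398,np.polyval(f,398)),v,(342,189.8)).round(1))
T=Ro.from_euler('xyz',v['rot']).as_matrix();e=np.array(v['eef'])
print('tcp',e@X,e@Y)
# plate end in image, at 28.6 above TCP
for c in (518,521): print('plate end tool', (T.T@(onz(v,393/1.5234,c/1.5234,e[2]+28.6)-e)).round(1))
# plate center line tilt check
P,_=plate(v,220,300)
for r_ in (5,60,120,190):
    x=P[P[:,1]==r_][:,0];print(r_,x.min(),x.max()+1,(T.T@(onz(v,(x.min()+x.max()+1)/2,r_,e[2]+28.6)-e)).round(1))
# stand post axis
print('base c', np.array([605.8,268.7,0])@X,np.array([605.8,268.7,0])@Y)
B=np.array([onz(v,a/1.5234,b/1.5234,18) for a,b in((484,171),(600,171),(590,283),(478,283))]);print(B.round(0).tolist())
E
```

```text
155 y3 147.47 y4 144.82 x3 597.94 x4 596.81
160 y3 148.39 y4 146.44 x3 595.5 x4 595.34
165 y3 149.32 y4 148.06 x3 593.06 x4 593.86
170 y3 150.25 y4 149.68 x3 590.63 x4 592.38
175 y3 151.18 y4 151.31 x3 588.19 x4 590.91
180 y3 152.1 y4 152.93 x3 585.75 x4 589.43
tri collar [555.4 256.2 165.8]
tcp 520.1098205059509 148.8136251814985
plate end tool [  0.8  37.  -28.6]
plate end tool [  0.8  38.3 -28.6]
5 246 270 [   0.9 -107.5  -28.6]
60 247 269 [  0.9 -90.2 -28.6]
120 248 268 [  0.9 -69.1 -28.6]
190 249 268 [  1.1 -41.  -28.6]
base c 645.0760112326249 151.8890046455188
[[548.0, 313.0, 18.0], [645.0, 331.0, 18.0], [668.0, 234.0, 18.0], [567.0, 215.0, 18.0]]
```

```bash
python3 - <<'E'
from h import *
v=load('w4');T=Ro.from_euler('xyz',v['rot']).as_matrix();e=np.array(v['eef'])
im=v['pixels'].astype(int)
h=cv2.cvtColor(v['pixels'],cv2.COLOR_RGB2GRAY)
for u in (226,238,282,288): 
    z=h[:,u].astype(int);g=np.abs(np.diff(z));print(u,[(i,z[i],z[i+1]) for i in np.where(g>14)[0] if i<250])
for row in (74,82,89,148,153,157,212):
    print(row,(T.T@(onz(v,230,row,e[2]-63.4)-e)).round(1))
E
```

```text
226 [(np.int64(5), np.int64(181), np.int64(164)), (np.int64(73), np.int64(160), np.int64(139)), (np.int64(74), np.int64(139), np.int64(104)), (np.int64(77), np.int64(103), np.int64(120)), (np.int64(85), np.int64(140), np.int64(177)), (np.int64(88), np.int64(178), np.int64(147)), (np.int64(147), np.int64(154), np.int64(139)), (np.int64(148), np.int64(139), np.int64(162)), (np.int64(149), np.int64(162), np.int64(143)), (np.int64(150), np.int64(143), np.int64(120)), (np.int64(151), np.int64(120), np.int64(104)), (np.int64(157), np.int64(103), np.int64(130)), (np.int64(158), np.int64(130), np.int64(153)), (np.int64(172), np.int64(168), np.int64(137)), (np.int64(173), np.int64(137), np.int64(117)), (np.int64(208), np.int64(104), np.int64(85))]
238 [(np.int64(12), np.int64(135), np.int64(176)), (np.int64(72), np.int64(172), np.int64(157)), (np.int64(73), np.int64(157), np.int64(130)), (np.int64(74), np.int64(130), np.int64(106)), (np.int64(77), np.int64(97), np.int64(112)), (np.int64(85), np.int64(141), np.int64(178)), (np.int64(88), np.int64(184), np.int64(151)), (np.int64(146), np.int64(
[... 1727 characters left out ...]
8), np.int64(173)), (np.int64(146), np.int64(176), np.int64(160)), (np.int64(148), np.int64(150), np.int64(172)), (np.int64(149), np.int64(172), np.int64(152)), (np.int64(150), np.int64(152), np.int64(127)), (np.int64(154), np.int64(110), np.int64(128)), (np.int64(155), np.int64(128), np.int64(108)), (np.int64(156), np.int64(108), np.int64(124)), (np.int64(157), np.int64(124), np.int64(149)), (np.int64(204), np.int64(163), np.int64(133)), (np.int64(207), np.int64(137), np.int64(103)), (np.int64(208), np.int64(103), np.int64(77))]
74 [-17.4 -91.3  63.5]
82 [-17.5 -86.4  63.5]
89 [-17.7 -82.   63.5]
148 [-18.9 -42.4  63.5]
153 [-19.  -38.8  63.5]
157 [-19.1 -35.9  63.5]
212 [-20.3   6.6  63.5]
```

apply_moves:
  targets:
    - [[-1, 0, 0, 2, 0, 0, 0], [-1, 0, 0, 4, 0, 0, 0], [-1, 0, 0, 6, 0, 0, 0], [-1, 0, 0, 6.1, 0, 0, 0], [-1, 0, 0, 6.1, 0, 0, 0], [-1, 0, 0, 6.1, 0, 0, 0], [-1, 0, 0, 6.1, 0, 0, 0]]

```text
clock: 8.05
eef_pos: [483.9, 242.8, 205.7]
tcp_rot: [-3.141, 0.005, 0.186]
contact_force: [0.0, -0.1, -2.9]
opening: 0.083
```

```bash
python3 - <<'E'
from h import *
w=grab('wrist','w5');s=r.sense();print(w['eef'],w['rot'],s['contact_force'],s['wrist_torque'])
a=grab('scene','a5');b=grab('side','b5')
big=np.zeros((585,790,3),np.uint8)
c=cv2.resize(w['pixels'][130:300,220:420],(395,336),interpolation=2);big[:336,:395]=c
c=cv2.resize(a['pixels'][110:230,230:350],(395,395),interpolation=2);big[:395,395:]=c
c=cv2.resize(b['pixels'][190:290,130:290],(395,247),interpolation=2);big[338:585,:395]=c
cv2.imwrite('pics/m5.png',big[:,:,::-1])
G=rod(w,120,300,280,512);print(G)
im=cv2.cvtColor(w['pixels'],cv2.COLOR_RGB2GRAY);c=[g for g in G if g[0][4]>100]
if c:
    (x,y,ww,hh,_),(cu,cv)=c[0]
    print(int(cv)-12)
    for u in range(x-60,x+3,8):print(u,im[int(cv)-12:int(cv)+14,u])
E
```

```text
[483.8781715  242.78801212 205.67945532] [-3.14102165  0.00475977  0.1856323 ] [-0.17804166  0.9024721  -4.19167782] [ 0.01734247 -0.04665072 -0.01021143]
[([364, 203, 17, 29, 367], [372.9, 217.1]), ([432, 200, 43, 37, 1133], [454.1, 217.9])]
205
304 [188 187 184 182 184 183 183 182 178 160 121  88  95 111 123 130 110  94
  91  98 154 181 187 188 187 185]
312 [184 185 185 187 188 188 186 180 126 102 115 126 137 144 139 131 108 149
 178 185 186 184 185 186 186 184]
320 [149 177 185 186 186 186 184 179 124 102 115 127 144 152 146 140 134 158
 180 187 188 186 187 185 185 186]
328 [ 72  69  90 171 185 186 185 180 124 103 113 127 142 150 146 137 133 161
 183 187 188 187 186 186 185 185]
336 [ 73  73  91 172 184 186 187 182 126 102 114 126 141 151 146 140 134 159
 181 186 187 186 185 186 186 185]
344 [ 73  71  93 174 187 189 189 183 126 102 113 127 141 149 145 127 131 159
 181 187 186 186 186 186 187 187]
352 [ 68  68  91 170 184 185 186 181 125 103 120 134 147 158 153 149 144 163
 181 183 186 188 186 186 189 191]
360 [ 71  71  93 175 188 189 188 183 126 105 119 134 147 156 154 149 143 164
 184 188 188 189 188 188 187 187]
```

View pics/m5.png

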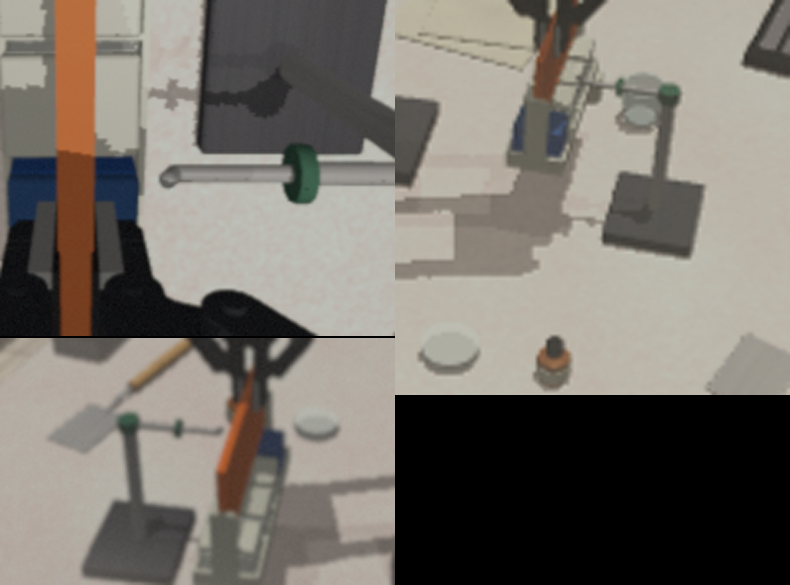

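Wrist crop: the bar tip is at (170,177) and the collar at (298,173), just right of the plate. Scene and side crops: the plate stands off the tip on the correct stand, and the carrier is upright.

```bash
python3 - <<'E'
from h import *
F=[load('w3'),load('w4'),load('w5')];px=[(398.5,157.8),(342.5,189.7),(364.5,217.6)]
yw=np.radians(10.65);X=np.array([np.cos(yw),np.sin(yw),0]);Y=np.array([-np.sin(yw),np.cos(yw),0])
for z in(160,165,170,175):
    print(z,[((onz(f,*p,z))@Y).round(1) for f,p in zip(F,px)],[((onz(f,*p,z))@X).round(1) for f,p in zip(F,px)])
A=np.zeros((3,3));B=np.zeros(3)
for f,p in zip(F,px):
    c,d=ray(f,*p);d/=np.linalg.norm(d);M=np.eye(3)-np.outer(d,d);A+=M;B+=M@c
x=np.linalg.solve(A,B);print('collar',x,x@X,x@Y,'line yaw w5 slope ~0')
v=F[2];T=Ro.from_euler('xyz',v['rot']).as_matrix();e=np.array(v['eef']);print('tcp',e@X,e@Y,v['rot'])
for z in(160,165,170,175):print(z,(T.T@(onz(v,364.5,217.6,z)-e)).round(1),'tip',(T.T@(onz(v,302.5,218.,z)-e)).round(1), 'depth',(np.array(v['R'])@onz(v,364.5,217.6,z)+v['t'])[2])
E
```

```text
160 [np.float64(148.7), np.float64(146.7), np.float64(145.7)] [np.float64(595.9), np.float64(595.7), np.float64(595.6)]
165 [np.float64(149.6), np.float64(148.4), np.float64(147.9)] [np.float64(593.4), np.float64(594.2), np.float64(593.7)]
170 [np.float64(150.5), np.float64(150.0), np.float64(150.0)] [np.float64(591.0), np.float64(592.8), np.float64(591.7)]
175 [np.float64(151.5), np.float64(151.6), np.float64(152.2)] [np.float64(588.5), np.float64(591.3), np.float64(589.8)]
collar [554.75411002 256.53833575 168.04434431] 592.6087707135257 149.59573914151284 line yaw w5 slope ~0
tcp 520.4125251330307 149.18078754121055 [-3.14102165  0.00475977  0.1856323 ]
160 [75.5  3.5 45.3] tip [32.1  3.8 45.5] depth 204.8132369643403
165 [73.5  1.3 40.3] tip [31.3  1.6 40.5] depth 199.39903706532513
170 [71.5 -0.9 35.3] tip [30.5 -0.5 35.5] depth 193.98483716630997
175 [69.5 -3.  30.4] tip [29.6 -2.7 30.5] depth 188.57063726729484
```

apply_moves:
  targets:
    - [[-1, 0.7, 0, 0, 0, 0, 0], [-1, 1.4, 0, 0, 0, 0, 0], [-1, 2.0, 0, 0, 0, 0, 0], [-1, 2.2, 0, 0, 0, 0, 0], [-1, 2.2, 0, 0, 0, 0, 0], [-1, 2.2, 0, 0, 0, 0, 0]]

```text
clock: 8.8
eef_pos: [504.9, 246.6, 204.7]
tcp_rot: [-3.141, 0.006, 0.186]
contact_force: [-0.2, 0.7, -2.5]
opening: 0.081
```

apply_moves:
  targets:
    - [[-1, 0.1, 0, 0, 0, 0, 0], [-1, 0.2, 0, 0, 0, 0, 0], [-1, 0.3, 0, 0, 0, 0, 0], [-1, 0.3, 0, 0, 0, 0, 0]]

```text
clock: 9.2
eef_pos: [508.0, 247.2, 204.8]
tcp_rot: [-3.141, 0.006, 0.186]
contact_force: [0.8, 1.2, -4.1]
opening: 0.082
```

apply_moves:
  targets:
    - [[-1, 0.1, 0, 0, 0, 0, 0], [-1, 0.2, 0, 0, 0, 0, 0], [-1, 0.3, 0, 0, 0, 0, 0], [-1, 0.3, 0, 0, 0, 0, 0]]

```text
clock: 9.6
eef_pos: [511.1, 247.8, 204.8]
tcp_rot: [-3.141, 0.006, 0.186]
contact_force: [-0.6, -0.4, -3.5]
opening: 0.084
```

```bash
python3 - <<'E'
from h import *
s=r.sense();print(s['contact_force'],s['wrist_torque'])
E
```

```text
[-0.5650933  -0.3998635  -3.49188764] [ 0.02540194 -0.01196271  0.00848769]
```

apply_moves:
  targets:
    - [[-1, 0.1, 0, 0, 0, 0, 0], [-1, 0.2, 0, 0, 0, 0, 0], [-1, 0.3, 0, 0, 0, 0, 0], [-1, 0.3, 0, 0, 0, 0, 0]]

```text
clock: 10.0
eef_pos: [514.2, 248.4, 204.8]
tcp_rot: [-3.141, 0.006, 0.186]
contact_force: [0.0, 0.0, -3.9]
opening: 0.084
```

apply_moves:
  targets:
    - [[-1, 0.1, 0, 0, 0, 0, 0], [-1, 0.2, 0, 0, 0, 0, 0], [-1, 0.3, 0, 0, 0, 0, 0], [-1, 0.3, 0, 0, 0, 0, 0]]

```text
clock: 10.4
eef_pos: [517.3, 249.0, 204.7]
tcp_rot: [-3.141, 0.006, 0.186]
contact_force: [0.1, -0.1, -3.4]
opening: 0.082
```

```bash
python3 - <<'E'
from h import *
w=grab('wrist','w6');b=grab('side','b6')
big=np.zeros((560,790,3),np.uint8)
big[:,:400]=cv2.resize(w['pixels'][160:300,220:320],(400,560),interpolation=2)
big[:312,400:]=cv2.resize(b['pixels'][200:280,150:250],(390,312),interpolation=2)
cv2.imwrite('pics/m6.png',big[:,:,::-1])
E
```

```text
(no output)
```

View pics/m6.png

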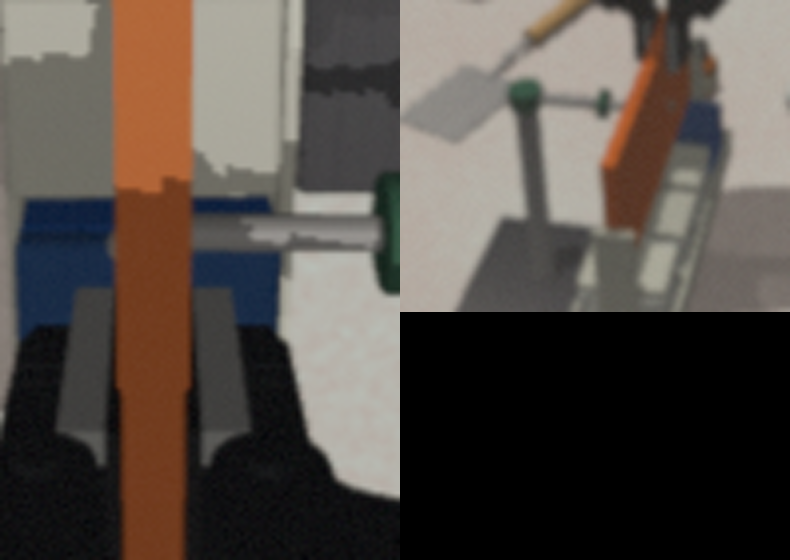

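The hook passes through the plate: its tip just shows on the left side at (110,242), with no contact force. I go on towards the collar.

apply_moves:
  targets:
    - [[-1, 0.5, 0, 0, 0, 0, 0], [-1, 1, 0, 0, 0, 0, 0], [-1, 1.5, 0, 0, 0, 0, 0], [-1, 2.0, 0, 0, 0, 0, 0], [-1, 2.4, 0, 0, 0, 0, 0], [-1, 2.6, 0, 0, 0, 0, 0], [-1, 2.6, 0, 0, 0, 0, 0]]

```text
clock: 11.2
eef_pos: [543.0, 253.7, 204.4]
tcp_rot: [-3.141, 0.006, 0.185]
contact_force: [0.7, -0.7, -3.6]
opening: 0.08
```

```bash
cat > m.py <<'E'
from h import *
import sys
w=grab('wrist',sys.argv[1]);s=r.sense();print(w['eef'],w['rot'],s['contact_force'],s['wrist_torque'])
T=Ro.from_euler('xyz',w['rot']).as_matrix();e=np.array(w['eef'])
G=rod(w,150,300,265,512);print(G[:1])
x=G[0][0][0]
for z in(165,170,175):print(z,(T.T@(onz(w,x,217.6,z)-e)).round(1))
E
python3 m.py w7
```

```text
[542.96593275 253.74610375 204.44014735] [-3.14137301  0.00614449  0.18538257] [-0.3495015   0.9592253  -3.91335737] [-0.00367335  0.02820345  0.01195437]
[([274, 204, 11, 30, 259], [279.4, 218.1])]
165 [11.8  0.8 39.4]
170 [11.5 -1.4 34.4]
175 [11.2 -3.5 29.4]
```

apply_moves:
  targets:
    - [[-1, 0.1, 0, 0, 0, 0, 0], [-1, 0.2, 0, 0, 0, 0, 0], [-1, 0.3, 0, 0, 0, 0, 0], [-1, 0.4, 0, 0, 0, 0, 0], [-1, 0.4, 0, 0, 0, 0, 0]]

```text
clock: 11.75
eef_pos: [546.8, 254.5, 204.4]
tcp_rot: [-3.141, 0.006, 0.185]
contact_force: [-0.2, 0.0, -4.3]
opening: 0.084
```

apply_moves:
  targets:
    - [[-1, 0.05, 0, 0, 0, 0, 0], [-1, 0.1, 0, 0, 0, 0, 0], [-1, 0.1, 0, 0, 0, 0, 0]]

```text
clock: 12.05
eef_pos: [547.8, 254.7, 204.4]
tcp_rot: [-3.141, 0.006, 0.185]
contact_force: [0.3, 0.6, -3.7]
opening: 0.084
```

apply_moves:
  targets:
    - [[-1, 0.05, 0, 0, 0, 0, 0], [-1, 0.1, 0, 0, 0, 0, 0], [-1, 0.1, 0, 0, 0, 0, 0]]

```text
clock: 12.35
eef_pos: [548.9, 254.9, 204.5]
tcp_rot: [-3.141, 0.006, 0.185]
contact_force: [0.2, 0.7, -3.2]
opening: 0.084
```

```bash
python3 m.py w8
```

```text
[548.89459924 254.89613562 204.46631328] [-3.14131317  0.00600561  0.18541028] [ 0.33646727 -0.65442258 -4.38207745] [-0.03937824 -0.0259286  -0.00279352]
[([269, 204, 6, 28, 155], [271.4, 217.6])]
165 [ 8.4  0.8 39.4]
170 [ 8.2 -1.3 34.4]
175 [ 8.  -3.5 29.4]
```

apply_moves:
  targets:
    - [[-1, 0.05, 0, 0, 0, 0, 0], [-1, 0.05, 0, 0, 0, 0, 0]]

```text
clock: 12.6
eef_pos: [549.4, 255.0, 204.5]
tcp_rot: [-3.141, 0.006, 0.185]
contact_force: [0.2, -0.5, -3.1]
opening: 0.086
```

apply_moves:
  targets:
    - [[-1, 0.05, 0, 0, 0, 0, 0], [-1, 0.05, 0, 0, 0, 0, 0]]

```text
clock: 12.8
eef_pos: [549.8, 255.0, 204.4]
tcp_rot: [-3.141, 0.006, 0.185]
contact_force: [-1.0, 0.1, -2.6]
opening: 0.08
```

apply_moves:
  targets:
    - [[-1, 0.05, 0, 0, 0, 0, 0], [-1, 0.05, 0, 0, 0, 0, 0]]

```text
clock: 13.0
eef_pos: [549.9, 255.0, 204.3]
tcp_rot: [-3.141, 0.007, 0.185]
contact_force: [-2.1, 0.1, -2.0]
opening: 0.082
```

apply_moves:
  targets:
    - [[-1, -0.03, 0, 0.1, 0, 0, 0], [-1, -0.03, 0, 0.3, 0, 0, 0], [-1, -0.03, 0, 0.6, 0, 0, 0], [-1, -0.03, 0, 0.8, 0, 0, 0], [-1, -0.03, 0, 0.8, 0, 0, 0], [-1, -0.03, 0, 0.8, 0, 0, 0]]

```text
clock: 13.6
eef_pos: [549.6, 255.0, 196.2]
tcp_rot: [-3.141, 0.007, 0.185]
contact_force: [-0.0, 0.6, -4.0]
opening: 0.08
```

apply_moves:
  targets:
    - [[-1, 0, 0, 0.1, 0, 0, 0], [-1, 0, 0, 0.2, 0, 0, 0], [-1, 0, 0, 0.2, 0, 0, 0]]

```text
clock: 13.9
eef_pos: [549.6, 255.0, 194.1]
tcp_rot: [-3.142, 0.007, 0.185]
contact_force: [-0.4, 0.2, -2.8]
opening: 0.082
```

apply_moves:
  targets:
    - [[-1, 0, 0, 0.1, 0, 0, 0], [-1, 0, 0, 0.1, 0, 0, 0], [-1, 0, 0, 0.1, 0, 0, 0]]

```text
clock: 14.2
eef_pos: [549.6, 255.0, 193.1]
tcp_rot: [-3.141, 0.007, 0.185]
contact_force: [-0.4, 0.1, -3.7]
opening: 0.081
```

apply_moves:
  targets:
    - [[-1, 0, 0, 0.1, 0, 0, 0], [-1, 0, 0, 0.1, 0, 0, 0], [-1, 0, 0, 0.1, 0, 0, 0]]

```text
clock: 14.5
eef_pos: [549.6, 255.2, 192.4]
tcp_rot: [-3.141, 0.007, 0.185]
contact_force: [-2.2, 0.2, 1.2]
opening: 0.083
```

apply_moves:
  targets:
    - [[-1, 0, 0, 0, 0, 0, 0], [-1, 0, 0, 0, 0, 0, 0], [-1, 0, 0, 0, 0, 0, 0], [-1, 0, 0, 0, 0, 0, 0]]

```text
clock: 14.9
eef_pos: [549.6, 255.2, 192.5]
tcp_rot: [-3.141, 0.007, 0.185]
contact_force: [-1.9, 0.4, 0.6]
opening: 0.081
```

```bash
python3 - <<'E'
from h import *
for i in range(4):
    s=r.sense();print(s['clock'],s['eef_pos'],s['contact_force'],s['wrist_torque']);grab('wrist','w9')
E
```

```text
14.9 [549.59655254 255.24069901 192.45969523] [-1.91683856  0.39462359  0.5759416 ] [0.1672728  0.41062259 0.06691081]
14.95 [549.62675744 255.25942034 192.49766054] [-2.20979405  0.83333062  0.73548849] [ 0.147054    0.4258056  -0.00650118]
15.0 [549.61411723 255.23082782 192.47838072] [-1.4239441   1.52442541  1.64944782] [0.17148439 0.41990856 0.0275824 ]
15.05 [549.60580027 255.22681739 192.45766229] [-3.20311231  0.78043604  0.4369862 ] [0.11006533 0.42641213 0.03033031]
```

apply_moves:
  newtons: 20
  targets:
    - [[-0.8, 0, 0, 0, 0, 0, 0], [-0.76, 0, 0, 0, 0, 0, 0], [-0.7, 0, 0, 0, 0, 0, 0], [-0.6, 0, 0, 0, 0, 0, 0], [-0.5, 0, 0, 0, 0, 0, 0], [-0.4, 0, 0, 0, 0, 0, 0], [-0.3, 0, 0, 0, 0, 0, 0], [-0.3, 0, 0, 0, 0, 0, 0]]

```text
clock: 15.9
eef_pos: [549.6, 255.2, 192.5]
tcp_rot: [-3.141, 0.007, 0.185]
contact_force: [1.0, 0.7, -0.2]
opening: 0.35
```

```bash
python3 - <<'E'
from h import *
s=r.sense();print(s['opening'],s['eef_pos'],s['contact_force'])
w=grab('wrist','w10');b=grab('side','b10');a=grab('scene','a10')
big=np.zeros((580,790,3),np.uint8)
big[:,:400]=cv2.resize(w['pixels'][120:320,190:330],(400,580),interpolation=2)
big[:290,400:]=cv2.resize(b['pixels'][200:290,140:260],(390,290),interpolation=2)
big[290:,400:]=cv2.resize(a['pixels'][110:200,240:360],(390,290),interpolation=2)
cv2.imwrite('pics/m10.png',big[:,:,::-1])
E
```

```text
0.34987874595509466 [549.61685772 255.24390763 192.4669298 ] [ 1.03677185  0.72801183 -0.21193744]
```

View pics/m10.png

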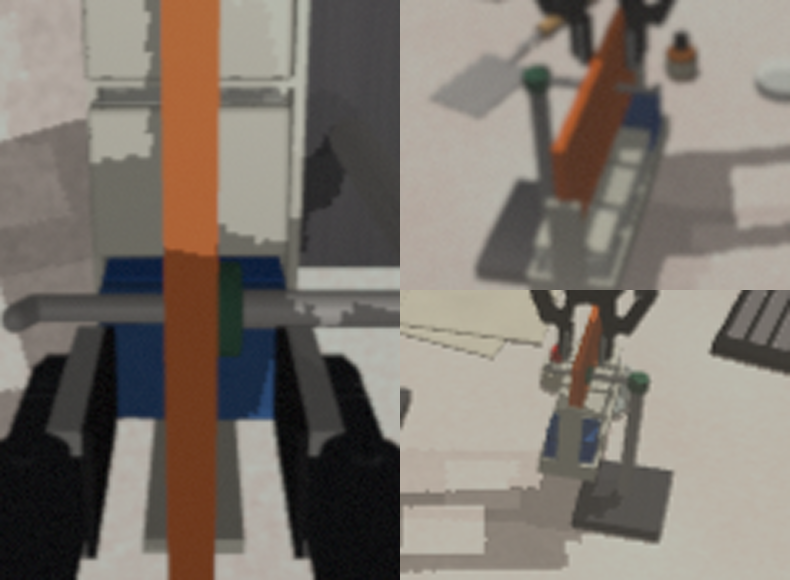

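The carrier hangs on the hook, with the plate against the green collar at (230,310) and the fingers clear on both sides. I now withdraw straight up.

apply_moves:
  targets:
    - [[-0.3, 0, 0, -0.5, 0, 0, 0], [-0.3, 0, 0, -1.5, 0, 0, 0], [-0.3, 0, 0, -3, 0, 0, 0], [-0.3, 0, 0, -5, 0, 0, 0], [-0.3, 0, 0, -8, 0, 0, 0], [-0.3, 0, 0, -11, 0, 0, 0], [-0.3, 0, 0, -12, 0, 0, 0], [-0.3, 0, 0, -12, 0, 0, 0]]

```text
clock: 16.85
eef_pos: [551.3, 255.7, 315.0]
tcp_rot: [-3.14, 0.003, 0.185]
contact_force: [0.2, 0.5, -1.2]
opening: 0.347
```

apply_moves:
  targets:
    - [[-0.3, 0, 0, 0, 0, 0, 0], [-0.3, 0, 0, 0, 0, 0, 0], [-0.3, 0, 0, 0, 0, 0, 0], [-0.3, 0, 0, 0, 0, 0, 0], [-0.3, 0, 0, 0, 0, 0, 0], [-0.3, 0, 0, 0, 0, 0, 0], [-0.3, 0, 0, 0, 0, 0, 0], [-0.3, 0, 0, 0, 0, 0, 0]]

```text
clock: 17.65
eef_pos: [551.3, 255.7, 315.0]
tcp_rot: [-3.14, 0.003, 0.185]
contact_force: [0.4, -0.5, 0.8]
opening: 0.355
```

```bash
python3 - <<'E'
from h import *
import time
b=grab('side','b11');w=grab('wrist','w11')
for i in range(8): w2=grab('wrist','w12')
b2=grab('side','b12');a=grab('scene','a12')
print('moving px side',(np.abs(b['pixels'].astype(int)-b2['pixels']).max(2)>40).sum(),'wrist',(np.abs(w['pixels'].astype(int)-w2['pixels']).max(2)>40).sum())
a0=load('a');d=(np.abs(a0['pixels'].astype(int)-a['pixels']).max(2)>40)
for n,(u,v) in dict(stain=(424,334),petri=(375,331),jar=(464,214),oil=(440,203),spat=(500,360),white=(268,545)).items():
    u,v=int(u/1.523),int(v/1.523);print(n,d[v-10:v+10,u-12:u+12].sum())
big=np.zeros((580,790,3),np.uint8)
big[:300,:400]=cv2.resize(w2['pixels'],(400,300),interpolation=2)
big[300:,:400]=cv2.resize(a['pixels'][60:270,150:430],(400,280),interpolation=2)
big[:390,400:]=cv2.resize(b2['pixels'][160:300,130:270],(390,390),interpolation=2)
cv2.imwrite('pics/m12.png',big[:,:,::-1])
E
```

```text
moving px side 0 wrist 0
stain 0
petri 0
jar 143
oil 114
spat 0
white 0
```

View pics/m12.png

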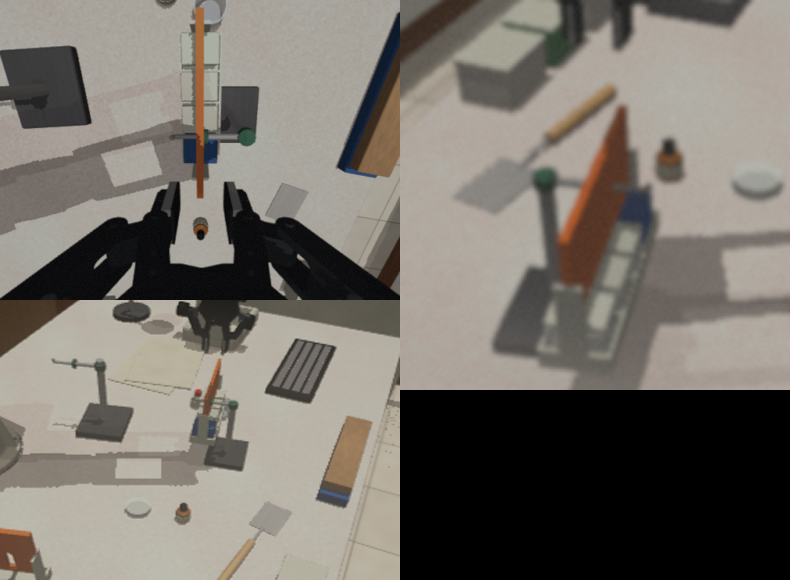

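```bash
python3 - <<'E'
from h import *
w=load('w12');b=load('b12')
A=tri(w,(256,12.8),b,(188.2,246.2));B=tri(w,(256,252),b,(210.1,198.4));print(A,B,np.linalg.norm(A-B),np.degrees(np.arcsin((A-B)[2]/np.linalg.norm(A-B))))
# wrist-only: heights at which the two ends are 196 apart & hole at 36 is under hook; residual widths
P,_=plate(w,230,290)
for v in (20,80,140,200,245):
    x=P[P[:,1]==v][:,0];print(v,x.min(),x.max()+1)
E
```

```text
[524.27381836 387.53324834 216.97433648] [560.71591943 192.49887169 212.70271158] 198.45574213528226 1.233347937866632
20 250 260
80 251 260
140 251 260
200 252 260
245 253 260
```

```bash
python3 -c "
from rig import r
print(r.sense()['clock']);print(r.sign_off())"
```

```text
18.25
the job is handed in; nothing more can be done
None
```

The smaller carrier now hangs on the smaller stand's hook by the 36 mm hole on the full box's side, and the job was handed in at 18.25 s. The full box is in an end pocket, which puts the balance point about 35 mm along, so I chose that hole.

- **Placing:** I gripped the plate above that hole and threaded it over the hook with no contact force. I brought it against the collar, where I felt about 2 N. I then lowered it until the hook took about 4.5 N, held it there for over 0.5 s and let go.
- **Hook height:** by feel, its axis is about 173 mm high. The camera estimates scattered from 161 to 177 mm, because the two views disagreed by several mm, so I relied on touch.
- **Last checks:** the plate was against the collar in the wrist picture taken just after letting go. Before handing in, the tilt measured about 1.2° and there was no motion between frames 0.5 s apart. The gripper was well clear above.
- **Bystanders:** the stain bottle, petri dish and spatula show no change from the start. The jar and oil bottle could not be checked this way. The hanging carrier covers them in the scene view, so their pixels changed; no unexpected force showed in any reading.

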